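# Lever open the nail chest on the farrier's bench

## Task

Draw the orange-handled pry blade out of the beech block, reach its blade slantwise through the notch in the front of the green nail chest and under the lid, and lever the lid up and over past upright so that it stays open by itself. Touch the lid only with the blade, never with the hand. Then stand the pry blade back in the slot of the block, right down on its guard, and leave the shoe, the file and the tin where they are.

Things in the scene. Friction and masses are not known exactly. Their poses are not given: they have to be found in the camera images.
- chest: Green steel nail chest fixed to the bench, 150 mm deep (x), 160 wide (y), 80 high without the lid, walls 6 mm. Origin at the centre of its underside; x points from its front to its hinge side, z up. In the middle of the front (-x) wall a notch 70 mm wide is open from 52 mm height up to the rim at 80 mm, just under the lid's edge. Empty inside above 25 mm
- lid (a joint): The chest's flat lid, green with a grey panel and a yellow stripe at the front edge over the notch, 150 x 160 x 5 mm, about 0.3 kg, lying on the rim flush with the walls, no handle; its hinge runs along y at the back top rim. 0 is shut, grows as the lid opens (rad), 1.57 is upright, stop at 1.9. Short of upright it falls shut by its weight
- lid_edge (a point): Middle of the lid's free front edge, on its underside; moves with the lid
- lid_hinge (a point): Middle of the hinge line, at the chest's back rim (75 mm behind its centre, 80 mm above the bench); axes as the chest's
- block: Beech driving block fixed to the bench, 90 (x) x 100 (y) x 105 mm high, origin at the centre of its underside, z up. An upright slot, 14 mm along x and 40 mm along y, goes right through its middle
- pry: Pry blade, 193 mm long, 0.3 kg. Origin mid of the blade's square tip; z runs tip to handle, x across the blade's thickness, y its width. Steel blade 4 x 28 mm, z = 0 to 95; black guard plate 34 x 60 mm, z = 95 to 103; orange handle 24 (x) x 28 (y) mm, z = 103 to 193. Starts standing in the block's slot, hanging by its guard on the block's top, tip 10 mm above the bench
- pry_grip (a point): Point on the pry blade's handle axis, 133 mm from the tip; axes as the pry blade's
- shoe: Rusty pony shoe lying flat, about 100 mm across, 10 mm thick, origin at the middle of its underside; to be left alone
- file: Flat steel file lying flat, 200 x 24 x 6 mm, origin on its underside, along its x; to be left alone
- tin: Upright tin with a yellow label, 58 mm across, 90 mm high, origin at its underside; to be left alone
There are look-alikes about, which are no part of the job. There is more than one size of the chest; the one meant has the size given above.

How it is judged:
On the way, in this order (a step that is already met when the one before it is completed fails the run):
1. the pry blade is drawn right out of the block, its tip above the block's top, the lid still shut (z of pry in the frame of block above 0.105 m and value of joint lid below 0.1 rad), for 0.1 s.
2. the pry blade bears on the lid and has raised it by more than 0.25 rad (value of joint lid above 0.25 rad and contact force between pry and lid above 0.2 N), for 0.1 s.
3. the lid is past upright (value of joint lid above 1.6 rad), for 0.2 s.
At the end, for the whole second after the job is handed in: The lid stands open past upright (over 1.58 rad) and at rest; the pry blade stands released and at rest in the block's slot, its tip less than 16 mm above the bench (guard within 6 mm of the block's top), within 15 mm of the slot's centre and within 0.12 rad of upright (value of joint lid above 1.58 rad and velocity of joint lid between -0.05 and 0.05 rad/s and z of pry in the frame of block below 0.016 m and horizontal distance between pry and block below 0.015 m and angle between pry's own z axis and vertical below 0.12 rad and linear speed of pry below 0.02 m/s); the robot touches nothing.
It fails at once if the hand or arm touches the lid (over 1 N) (contact force between any of the fingers, the arm and lid above 1 N).
It fails at once if the shoe, the file or the tin is moved by more than 20 mm, or the tin tipped over (distance of any of shoe, file, tin from where it was at the start of the episode above 0.02 m or angle between tin's own z axis and vertical above 0.5 rad).
It also fails if it takes over 72 s, if anything falls off the work surface, if the arm or the gripper's body presses on something with over 40 N, if the wrist force passes 120 N, or if a joint passes its speed limit or range.

## Robot

A 7-joint arm with a two-finger parallel gripper is mounted at the origin on the work surface. World frame = base frame: x ahead of the robot, y to its left, z up, the work surface at z = 0. Lengths are in m, angles in rad, forces in N, time in s.
With the tool pointing down it reaches from about 0.35 to 0.9 m from the base axis. Payload 8.1 kg.
Tool frame: the origin (TCP) lies midway between the tips of the shut fingers; the grasp point (between the pads) lies 19 mm behind it; z points along the fingers, y is the line along which they close (so a half turn about z gives the same grasp; the last joint's range is limited). The gripper opens to 92 mm and grips with 3 to 60 N. Pads are 19 mm wide; open, the fingers measure 130 mm over their backs; the gripper's body (75 mm by 190 mm) begins 47 mm behind the grasp point.
Start: joints at [-1.435, 0.434, 0.025, 1.573, -0.012, 1.134, -0.075], TCP at [0.148, 0.607, 0.227] pointing down, gripper open.
Joint ranges: [-2.62, 2.62], [-0.44, 2.09], [-1.27, 1.32], [0.08, 2.57], [-1.32, 4.46], [0.12, 2], [-2.74, 2.74]. Speed limits (rad/s): [2.22, 2.22, 3.01, 3.01, 3.14, 3.14, 3.14].

## Interface

Orientations are given as a rotation vector (axis times angle).
In Python, from cell import observe, cams, job gives the robot as it stands. The module is installed in compiled form; this text tells all that it offers.
- The arm moves only by the tool step_arm, never from a script. Its argument "steps" is a list of rows, each a list of 6 numbers: the shift along the world's x, y, z in mm, then the turn, a rotation vector about the world's x, y, z in rad. In form: [[dx, dy, dz, rx, ry, rz], ...]. A call has 1 to 20 rows; each row shifts and turns the commanded pose from where the row before left it; what a row does not reach is not made up. A row lasts 1/12 s, in which the tool goes at most 41.7 mm and 7.16 degrees, less where a joint would pass 70% of its speed; a pose out of reach is approached as far as the arm can. A call with a gripper value outside its range is refused whole. "gripper" is the opening, from 0 (shut) to 1 (fully open), set as the call begins (left out, the last holds). The fingers move at their own pace and stop on an object; "force" is the grip in N (left out, the last holds). Time passes only in rows, so rows that do not move let the fingers close. It gives the time, the measured TCP pose, the force, the opening and the grip force at its end, in the units of the state.
- observe(): the state, without advancing time (a new reading comes with each control period).
- cams.get_image(name): name is "scene" or "top" or "wrist"; returns the picture (480x640x3 uint8, red, green, blue); there is no depth.
- cams.get_calibration(name): a dict with "fov_y" (degrees; the focal length in pixels is half the picture's height over the tangent of half this angle, whatever the lens; pixels are square), "cx", "cy" (the principal point, pixels), "world_to_cam" (4x4, takes a point from world to camera coordinates). Camera axes: x right, y up, looking along -z (the intrinsics and any distortion apply to the point x, -y, -z); pixel columns grow to the right and rows downward; lengths in m; the calibration is good to about 2 mm. A picture is of the moment at which its call begins: read the wrist's pose just before it. get_calibration takes no time and is no camera call; for the wrist camera it gives the pose at the moment of the call.
- job.sign_off(): hands the job in; it is judged then, once.
The state is a dict: "clock": time; "joints": joint angles; "dq": joint speeds; "joint_efforts": joint torques, N m; "position": TCP position; "ee_rot": TCP orientation; "force": force on the tool from outside, world axes, zero at the start; "ft_torque": the same for the moment, N m; "width": opening from 0.0 (shut) to 1.0 (fully open); "gripper_force": force on a finger pad.
Only numpy, scipy, OpenCV 4.12 (cv2) and the standard library are available. Lean on these libraries where they do the work, as an engineer would, in place of code of your own. Each camera call takes 0.05 s, during which the arm holds its last target. There are 200 camera calls.

## Working session

There is one attempt and no reset: what is moved stays moved. The work goes in short steps, Python scripts to look and compute and a tool call to move; the robot and the scene stay as the last step left them, time stands still between calls to the robot, and variables do not carry over. Pictures are saved under pics/ and viewed, at most 10 in all, crops included, and the job is handed in when it is done.

Besides the shell and the picture viewer there is one more tool, called by a JSON object that holds its "method" and its "body". step_arm: Moves the arm, as the interface text tells. Its arguments: {"type":"object","properties":{"steps":{"type":"array","items":{"type":"array","items":{"type":"number"}}},"gripper":{"type":"number"},"force":{"type":"number"}},"required":["steps"]}

```bash
mkdir -p pics; python3 - <<'E'
from cell import observe,cams,job
import cv2,numpy as np
s=observe();print(s)
for n in("scene","top"):
    im=cams.get_image(n);cv2.imwrite(f"pics/{n}0.png",im[:,:,::-1]);c=cams.get_calibration(n);print(n,c)
E
```

```text
{'clock': 0.0, 'joints': array([-1.43459261,  0.43522287,  0.02498698,  1.57410351, -0.011594  ,
        1.13399679, -0.07508262]), 'dq': array([-0.00022704,  0.00028776, -0.00026841,  0.00055359,  0.00112076,
        0.0004421 ,  0.00133672]), 'joint_efforts': array([-1.35842452e-04, -6.67846656e+01,  9.84852389e-01, -3.14455283e+01,
       -6.05158811e-02,  4.29930235e-02,  2.27710061e-04]), 'position': array([0.14778193, 0.60674679, 0.22594273]), 'ee_rot': array([-3.74314875e-01, -3.11917824e+00,  2.49003062e-03]), 'force': array([-0.1808217 ,  0.86505267, -0.67442851]), 'ft_torque': array([-0.02297908,  0.01604643, -0.04641613]), 'gripper_force': 0.0, 'width': 1.0029937464290581}
scene {'fov_y': 51.90326712628013, 'cx': 321.4236251201787, 'cy': 241.3250348555364, 'world_to_cam': array([[ 0.46956877,  0.88273017,  0.01710595, -0.36498281],
       [-0.68631894,  0.35276258,  0.63602271,  0.27139348],
       [ 0.55540209, -0.31039654,  0.77148072, -1.4637674 ],
       [ 0.        ,  0.        ,  0.        ,  1.        ]])}
top {'fov_y': 49.589508327240345, 'cx': 303.59622826515584, 'cy': 235.78831440831033, 'world_to_cam': array([[-0.00727367, -0.99971131, -0.0228996 ,  0.11932795],
       [ 0.98344011, -0.01129858,  0.1808809 , -0.59529764],
       [-0.18108742, -0.02120471,  0.98323838, -1.218545  ],
       [ 0.        ,  0.        ,  0.        ,  1.        ]])}
```

View pics/scene0.png

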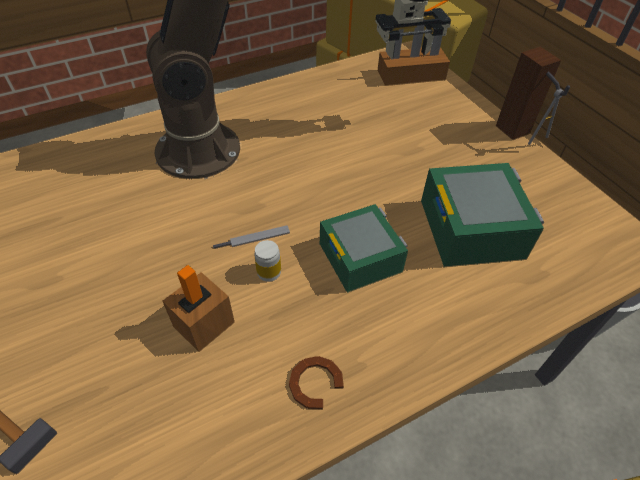

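View pics/top0.png

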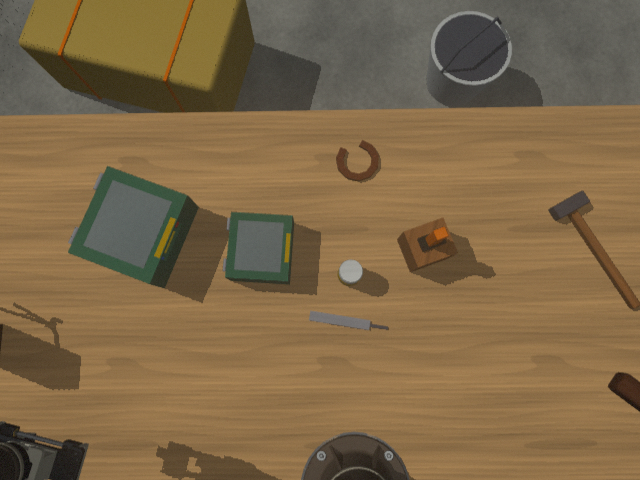

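Candidates:
- **Chest:** small one at top (260,247) / scene (362,246), or large one at top (133,225) / scene (482,212).
- **Pry:** orange handle at top (438,236) / scene (190,285). The hammer at top (572,207) and the brown handle at (628,390) are not it.

At about 460 px/m the small chest comes to about 0.15 x 0.16 m, so I choose that one and check it in a close crop.

```bash
cat > h.py <<'E'
import numpy as np,cv2
from cell import observe,cams,job
from scipy.spatial.transform import Rotation as R
def ray(c,p):
    f=240/np.tan(np.radians(c['fov_y']/2));W=np.array(c['world_to_cam'])
    d=np.array([(p[0]-c['cx'])/f,-(p[1]-c['cy'])/f,-1.]);return -W[:3,:3].T@W[:3,3],W[:3,:3].T@d
def plane(c,p,z):
    o,d=ray(c,p);return o+d*(z-o[2])/d[2]
def tri(a,pa,b,pb):
    (o1,d1),(o2,d2)=ray(a,pa),ray(b,pb)
    t=np.linalg.lstsq(np.c_[d1,-d2],o2-o1,rcond=None)[0]
    p,q=o1+d1*t[0],o2+d2*t[1];return (p+q)/2,np.linalg.norm(p-q)
def proj(c,P):
    f=240/np.tan(np.radians(c['fov_y']/2));W=np.array(c['world_to_cam']);q=W[:3,:3]@P+W[:3,3]
    return np.array([c['cx']-f*q[0]/q[2],c['cy']+f*q[1]/q[2]])
E
python3 - <<'E'
import cv2,numpy as np
s=cv2.imread('pics/scene0.png');t=cv2.imread('pics/top0.png')
def crop(im,x,y):return cv2.resize(im[y:y+75,x:x+100],(400,300),interpolation=cv2.INTER_CUBIC)
cv2.imwrite('pics/crops.png',np.vstack([np.hstack([crop(t,380,205),crop(t,212,208)]),np.hstack([crop(s,150,260),crop(s,312,203)])]))
def polys(im,name,lo,hi,roi):
    x,y,w,h=roi;m=cv2.inRange(cv2.cvtColor(im[y:y+h,x:x+w],cv2.COLOR_BGR2HSV),lo,hi)
    for c in cv2.findContours(m,0,2)[0]:
        if cv2.contourArea(c)>40:
            print(name,cv2.contourArea(c),(cv2.approxPolyDP(c,3,True)[:,0]+[x,y]).tolist())
for im,n,rc,rb in((t,'top',(212,203,100,90),(390,205,80,75)),(s,'scene',(308,195,110,100),(155,255,90,100))):
    polys(im,n+' green',(60,80,20),(90,255,255),rc)
    polys(im,n+' grey',(0,0,80),(180,70,255),rc)
    polys(im,n+' yellow',(22,150,100),(32,255,255),rc)
    polys(im,n+' orange',(5,215,120),(15,255,255),rb)
    polys(im,n+' black',(0,0,0),(180,255,60),rb)
E
```

```text
top grey 2875.0 [[231, 213], [226, 229], [230, 230], [230, 220], [236, 222], [232, 226], [238, 223], [234, 269], [276, 272], [274, 276], [278, 273], [277, 278], [280, 275], [285, 280], [287, 268], [281, 267], [283, 235], [290, 232], [291, 215], [255, 214], [252, 219], [252, 213], [239, 217], [238, 213]]
top yellow 88.0 [[289, 233], [284, 261], [288, 261]]
top orange 56.5 [[443, 227], [434, 231], [439, 235], [437, 239], [446, 234]]
top black 73.0 [[419, 239], [423, 250], [445, 242], [428, 248], [425, 236]]
scene green 4905.0 [[375, 205], [320, 223], [320, 243], [347, 290], [399, 272], [407, 250]]
scene grey 1803.0 [[371, 211], [331, 224], [353, 261], [395, 246]]
scene yellow 91.0 [[330, 233], [338, 251], [344, 254]]
scene orange 385.5 [[186, 266], [177, 273], [186, 280], [193, 302], [201, 293], [194, 271]]
scene black 224.5 [[200, 285], [203, 296], [191, 304], [184, 297], [178, 302], [188, 312], [210, 295]]
```

View pics/crops.png

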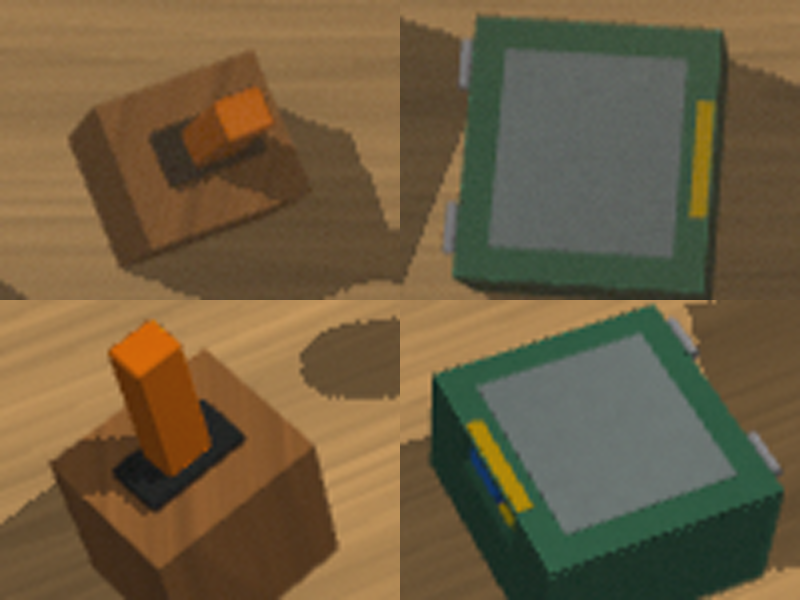

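Block crops: top-view face corners are (97,108), (254,52), (311,190), (150,248), with the handle top around (244,113). The chest lid outline and the yellow stripe (700,160), over a blue notch, are clear. Next I triangulate matching corners.

```bash
cat > m.py <<'E'
from h import *
T=cams.get_calibration('top');S=cams.get_calibration('scene')
px=lambda p,o:((p[0]+.5)/4-.5+o[0],(p[1]+.5)/4-.5+o[1])
def go(n,tp,to,sp,so,dims):
    P=[]
    for a,b in zip(tp,sp):
        p,e=tri(T,px(a,to),S,px(b,so));P.append(p);print(n,p.round(4),'gap',round(e,4))
    P=np.array(P);c=P.mean(0);print(n,'centre',c.round(4),'sides',[round(np.linalg.norm(P[i]-P[i-3]),4) for i in range(4)])
    u=P[0]+P[1]-P[2]-P[3]; v=P[1]+P[2]-P[0]-P[3]
    print('  angle (0+1)-(2+3)',np.degrees(np.arctan2(u[1],u[0])).round(2),'(1+2)-(0+3)',np.degrees(np.arctan2(v[1],v[0])).round(2))
go('block',[(97,108),(254,52),(311,190),(150,248)],(380,205),[(316,147),(160,270),(50,161),(207,50)],(150,260),0)
go('handle',[(214,102),(262,87),(273,123),(226,139)],(380,205),[(182,46),(150,76),(109,50),(152,20)],(150,260),0)
go('lid',[(78,16),(324,31),(307,293),(54,277)],(212,208),[(382,191),(150,273),(32,75),(256,6)],(312,203),0)
# guard corners, scene, plane .113
g=[plane(S,px(p,(150,260)),.113) for p in[(244,136),(157,211),(113,170),(205,102)]]
print('guard',np.round(g,4).tolist(),np.mean(g,0).round(4))
for n,pt,ps in(('tin',(351,271),(266,249)),):
    print(n,tri(T,pt,S,ps))
for n,p in(('shoe',(358,161)),('file a',(310,316)),('file b',(388,328))):print(n,plane(T,p,.005).round(3))
s=observe();print(R.from_rotvec(s['ee_rot']).as_matrix().round(3))
E
python3 m.py
```

```text
block [ 0.5948 -0.1222  0.1048] gap 0.0017
block [ 0.6272 -0.2158  0.1051] gap 0.0013
block [ 0.5439 -0.2442  0.1087] gap 0.0007
block [ 0.5114 -0.1503  0.1053] gap 0.0006
block centre [ 0.5693 -0.1832  0.106 ] sides [np.float64(0.099), np.float64(0.0881), np.float64(0.0994), np.float64(0.088)]
  angle (0+1)-(2+3) 18.73 (1+2)-(0+3) -70.93
handle [ 0.5785 -0.169   0.2026] gap 0.0002
handle [ 0.5873 -0.1914  0.2034] gap 0.0072
handle [ 0.5663 -0.2     0.204 ] gap 0.0009
handle [ 0.5579 -0.1756  0.2027] gap 0.0026
handle centre [ 0.5725 -0.184   0.2032] sides [np.float64(0.024), np.float64(0.0227), np.float64(0.0259), np.float64(0.0217)]
  angle (0+1)-(2+3) 20.0 (1+2)-(0+3) -69.81
lid [0.6521 0.2875 0.0852] gap 0.0018
lid [0.6413 0.1394 0.0858] gap 0.0005
lid [0.4832 0.1498 0.0863] gap 0.0002
lid [0.4943 0.3001 0.0846] gap 0.0006
lid centre [0.5677 0.2192 0.0855] sides [np.float64(0.1485), np.float64(0.1585), np.float64(0.1507), np.float64(0.1582)]
  angle (0+1)-(2+3) -4.17 (1+2)-(0+3) -94.2
guard [[0.5775, -0.1526, 0.113], [0.5999, -0.2061, 0.113], [0.5667, -0.218, 0.113], [0.5484, -0.1633, 0.113]] [ 0.5731 -0.185   0.113 ]
tin (array([0.50454355, 0.00177816, 0.0895074 ]), np.float64(0.0007119054784819415))
shoe [ 0.803 -0.029  0.005]
file a [0.403 0.1   0.005]
file b [ 0.372 -0.091  0.005]
[[-0.972  0.237 -0.   ]
 [ 0.237  0.972 -0.001]
 [-0.    -0.001 -1.   ]]
```

Everything checks out. The block is at (0.569,-0.183), yaw 19°, top 0.105, and the pry axis is at about (0.5715,-0.184), top 0.203. The lid measures 0.150 x 0.158 m with its top at 0.0855, so the choice of chest is right. Its x axis points at 85.8°. I'll grasp from above, closing along the pry's y at -71°.

{"method": "step_arm", "body": {"steps": [[14,-26,3,0,0,-0.086],[14,-26,3,0,0,-0.086],[14,-26,3,0,0,-0.086],[14,-26,3,0,0,-0.086],[14,-26,3,0,0,-0.086],[14,-26,3,0,0,-0.086],[14,-26,3,0,0,-0.086],[14,-26,3,0,0,-0.086],[14,-26,3,0,0,-0.086],[14,-26,3,0,0,-0.086],[14,-26,3,0,0,-0.086],[14,-26,3,0,0,-0.086],[14,-26,3,0,0,-0.086],[14,-26,3,0,0,-0.086],[14,-26,3,0,0,-0.086]], "gripper": 1}}

```text
clock: 1.35
position: [0.3581, 0.2157, 0.2718]
ee_rot: [-2.179, -2.263, 0.0]
force: [-0.0, 1.2, -0.9]
width: 0.996
gripper_force: 0.0
```

{"method": "step_arm", "body": {"steps": [[14,-26,2,0,0,-0.086],[14,-26,2,0,0,-0.086],[14,-26,2,0,0,-0.086],[14,-26,2,0,0,-0.086],[14,-26,2,0,0,-0.086],[14,-26,2,0,0,-0.086],[14,-26,2,0,0,-0.086],[14,-26,2,0,0,-0.086],[14,-26,2,0,0,-0.086],[14,-26,2,0,0,-0.086],[14,-26,2,0,0,-0.086],[14,-26,2,0,0,-0.086],[14,-26,2,0,0,-0.086],[14,-26,2,0,0,-0.086],[0,0,0,0,0,0],[0,0,0,0,0,0],[0,0,0,0,0,0]]}}

```text
clock: 2.77
position: [0.5535, -0.1463, 0.2992]
ee_rot: [-3.075, -0.639, 0.002]
force: [-0.5, -0.1, -0.8]
width: 0.999
gripper_force: 0.0
```

```bash
cat > st.py <<'E'
from h import *
s=observe();M=R.from_rotvec(s['ee_rot']).as_matrix()
print(round(s['clock'],2),'pos',s['position'].round(4),'z',M[:,2].round(3),'y',M[:,1].round(3),'yang',np.degrees(np.arctan2(M[1,1],M[0,1])).round(1),'F',s['force'].round(1),'w',round(s['width'],3),s['gripper_force'],'q',s['joints'].round(2))
E
python3 st.py
```

```text
2.77 pos [ 0.5535 -0.1463  0.2992] z [-0.001  0.    -1.   ] y [ 0.398 -0.917 -0.001] yang -66.5 F [-0.5 -0.1 -0.8] w 0.999 0.0 q [-0.46  0.37  0.88  1.64 -0.3   1.27 -0.68]
```

{"method": "step_arm", "body": {"steps": [[9,-19,0,0,0,-0.04],[9,-19,0,0,0,-0.04],[0,0,0,0,0,0],[0,0,0,0,0,0]]}}

```text
clock: 3.1
position: [0.5716, -0.1842, 0.2995]
ee_rot: [-3.099, -0.515, 0.001]
force: [1.1, -0.5, 0.1]
width: 0.996
gripper_force: 0.0
```

```bash
python3 st.py; python3 - <<'E'
from h import *
W=cams.get_calibration('wrist');im=cams.get_image('wrist');cv2.imwrite('pics/w1.png',im[:,:,::-1])
print(W['fov_y'],proj(W,np.array([.5715,-.184,.203])),proj(W,np.array([.5693,-.1832,.105])))
E
```

```text
3.1 pos [ 0.5716 -0.1842  0.2995] z [-0.001  0.    -1.   ] y [ 0.324 -0.946 -0.   ] yang -71.1 F [ 1.1 -0.5  0.1] w 0.996 0.0 q [-0.37  0.43  0.89  1.57 -0.34  1.3  -0.68]
70.84518172494083 [323.96547526 240.0602709 ] [322.51582083 214.09260505]
```

View pics/w1.png

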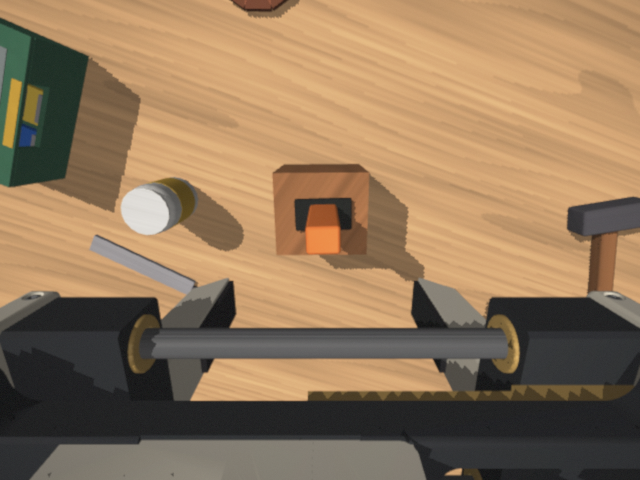

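The wrist view shows the handle top at (323,237), where it was predicted (324,240), square to the fingers. The notch faces away from the hinge at (30,115). Descend and grasp.

{"method": "step_arm", "body": {"steps": [[0,0,-20,0,0,0],[0,0,-20,0,0,0],[0,0,-20,0,0,0],[0,0,-20,0,0,0],[0,0,-20,0,0,0],[0,0,-20,0,0,0],[0,0,-20,0,0,0],[0,0,-15,0,0,0],[0,0,0,0,0,0],[0,0,0,0,0,0]]}}

```text
clock: 3.98
position: [0.5714, -0.183, 0.1446]
ee_rot: [-3.097, -0.517, 0.002]
force: [-0.6, 0.3, -0.4]
width: 1.001
gripper_force: 0.0
```

{"method": "step_arm", "body": {"steps": [[0,0,0,0,0,0],[0,0,0,0,0,0],[0,0,0,0,0,0],[0,0,0,0,0,0],[0,0,0,0,0,0],[0,0,0,0,0,0],[0,0,0,0,0,0],[0,0,0,0,0,0],[0,0,0,0,0,0],[0,0,0,0,0,0]], "gripper": 0, "force": 60}}

```text
clock: 4.82
position: [0.5718, -0.1847, 0.1447]
ee_rot: [-3.099, -0.514, 0.0]
force: [0.2, 0.8, 1.0]
width: 0.324
gripper_force: 1.7
```

{"method": "step_arm", "body": {"steps": [[0,0,0,0,0,0],[0,0,0,0,0,0],[0,0,0,0,0,0],[0,0,0,0,0,0],[0,0,0,0,0,0]]}}

```text
clock: 5.23
position: [0.5718, -0.1846, 0.1447]
ee_rot: [-3.099, -0.514, 0.0]
force: [-0.4, 1.3, -1.4]
width: 0.302
gripper_force: 59.7
```

{"method": "step_arm", "body": {"steps": [[0,0,15,0,0,0],[0,0,25,0,0,0],[0,0,25,0,0,0],[0,0,25,0,0,0],[0,0,25,0,0,0],[0,0,25,0,0,0],[0,0,25,0,0,0],[0,0,0,0,0,0],[0,0,0,0,0,0],[0,0,0,0,0,0]]}}

```text
clock: 6.07
position: [0.5714, -0.1844, 0.3087]
ee_rot: [-3.099, -0.514, 0.002]
force: [0.1, -0.2, -2.7]
width: 0.306
gripper_force: 59.7
```

```bash
python3 st.py
```

```text
6.07 pos [ 0.5714 -0.1844  0.3087] z [-0.001  0.001 -1.   ] y [ 0.323 -0.946 -0.001] yang -71.2 F [ 0.1 -0.2 -2.7] w 0.306 59.7192907333374 q [-0.37  0.43  0.89  1.56 -0.34  1.32 -0.68]
```

Held firmly; the tip is about 135 mm ahead of the TCP. Next: yaw to line up with the chest, then tilt 45° towards the notch, up high.

{"method": "step_arm", "body": {"steps": [[-1,13,0,0,0,0.09],[-1,13,0,0,0,0.09],[-1,13,0,0,0,0.09],[-1,13,0,0,0,0.09],[-1,13,0,0,0,0.09],[-1,13,0,0,0,0.09],[-1,13,0,0,0,0.09],[-1,13,0,0,0,0.09],[-2,13,0,0,0,0.09],[-2,13,0,0,0,0.09],[-2,13,0,0,0,0.09],[-2,13,0,0,0,0.09],[-1,13,0,0,0,0.09],[0,0,0,0,0,0],[0,0,0,0,0,0]]}}

```text
clock: 7.32
position: [0.5542, -0.0152, 0.3084]
ee_rot: [-2.3, -2.138, 0.003]
force: [-0.2, -0.9, -1.9]
width: 0.301
gripper_force: 59.7
```

{"method": "step_arm", "body": {"steps": [[0,0,0,0.098,-0.007,0],[0,0,0,0.098,-0.007,0],[0,0,0,0.098,-0.007,0],[0,0,0,0.098,-0.007,0],[0,0,0,0.098,-0.007,0],[0,0,0,0.098,-0.007,0],[0,0,0,0.098,-0.007,0],[0,0,0,0.098,-0.007,0],[0,0,0,0,0,0],[0,0,0,0,0,0],[0,0,0,0,0,0]]}}

```text
clock: 8.23
position: [0.555, -0.0162, 0.3094]
ee_rot: [-1.834, -1.704, -0.755]
force: [0.5, 0.3, -1.7]
width: 0.302
gripper_force: 59.7
```

```bash
cat > u.py <<'E'
from h import *
E=np.array([.5623,.1446]);a=np.radians(85.8);u=np.array([np.cos(a),np.sin(a)]);v=np.array([-u[1],u[0]])
def show():
    s=observe();M=R.from_rotvec(s['ee_rot']).as_matrix();p=s['position']
    for n,q in(('tcp',p),('tip',p+.1347*M[:,2])):
        d=q[:2]-E;print(n,'u %.1f v %.1f z %.1f'%(1e3*d@u,1e3*d@v,1e3*q[2]))
    print('tilt',np.degrees(np.arcsin(-M[2,2])).round(1),'head',np.degrees(np.arctan2(M[1,2],M[0,2])).round(1))
if __name__=='__main__':
    import st;show()
E
python3 u.py
```

```text
8.23 pos [ 0.555  -0.0162  0.3094] z [ 0.05   0.704 -0.709] y [ 0.997 -0.073 -0.002] yang -4.2 F [ 0.5  0.3 -1.7] w 0.302 59.71963584423065 q [ 0.04  0.44  0.5   1.69 -0.89  1.55  0.72]
tcp u -160.9 v -4.5 z 309.4
tip u -65.9 v -4.3 z 213.9
tilt 45.1 head 85.9
```

{"method": "step_arm", "body": {"steps": [[0,0,-25,0,0,0],[0,8,-25,0,0,0],[0,8,-25,0,0,0],[0,8,-25,0,0,0],[0,13,-25,0,0,0],[0,0,0,0,0,0],[0,0,0,0,0,0],[0,0,0,0,0,0]]}}

```text
clock: 8.9
position: [0.5557, 0.0211, 0.1865]
ee_rot: [-1.831, -1.707, -0.759]
force: [-0.1, -0.1, -2.9]
width: 0.3
gripper_force: 59.7
```

```bash
python3 u.py; python3 - <<'E'
from h import *
out=[]
for n in('scene','top'):
    c=cams.get_calibration(n);im=cams.get_image(n);cv2.imwrite(f'pics/{n}1.png',im[:,:,::-1])
    s=observe();M=R.from_rotvec(s['ee_rot']).as_matrix();tip=s['position']+.1347*M[:,2]
    print(n,'tip',proj(c,tip),'edge',proj(c,np.array([.5623,.1446,.08])))
    x,y=((270,180) if n=='scene' else (250,200));out.append(cv2.resize(im[y:y+100,x:x+100],(400,400),interpolation=cv2.INTER_CUBIC))
cv2.imwrite('pics/pre.png',np.hstack(out)[:,:,::-1])
E
```

```text
8.9 pos [0.5557 0.0211 0.1865] z [ 0.051  0.705 -0.708] y [ 0.997 -0.071  0.002] yang -4.1 F [-0.1 -0.1 -2.9] w 0.3 59.71946954727173 q [ 0.02  0.56  0.44  1.85 -0.99  1.34  0.9 ]
tcp u -123.6 v -2.5 z 186.5
tip u -28.4 v -2.4 z 91.2
tilt 45.0 head 85.8
scene tip [322.71153711 248.4546855 ] edge [333.62199824 246.81527615]
top tip [302.71504586 246.88521335] edge [290.59421785 248.08927388]
```

View pics/pre.png

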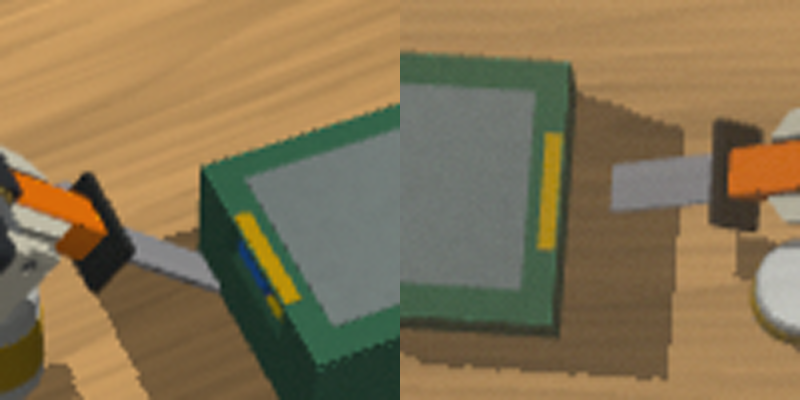

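Tip seen where predicted (top 303,247; scene 324,250). The line needs 7 mm more height, then insert 62 mm along the blade's direction.

{"method": "step_arm", "body": {"steps": [[0,0,7,0,0,0],[0,0,0,0,0,0],[0,8,-8,0,0,0],[0,8,-8,0,0,0],[0,8,-8,0,0,0],[0,8,-8,0,0,0],[1,10,-10,0,0,0],[1,10,-10,0,0,0],[0,10,-10,0,0,0],[0,0,0,0,0,0],[0,0,0,0,0,0]]}}

```text
clock: 9.92
position: [0.5562, 0.0843, 0.129]
ee_rot: [-1.829, -1.703, -0.756]
force: [-0.0, -0.7, -1.7]
width: 0.3
gripper_force: 59.7
```

```bash
python3 u.py
```

```text
9.92 pos [0.5562 0.0843 0.129 ] z [ 0.048  0.706 -0.706] y [ 0.998 -0.07  -0.002] yang -4.0 F [-0.  -0.7 -1.7] w 0.3 59.71928358078003 q [-0.05  0.62  0.39  1.94 -1.09  1.21  0.96]
tcp u -60.6 v 1.6 z 129.0
tip u 34.7 v 2.1 z 33.8
tilt 44.9 head 86.1
```

{"method": "step_arm", "body": {"steps": [[0,0,5,0,0,0],[0,0,4,0,0,0],[0,1,7,0,0,0],[0,0,6,0,0,0],[0,1,7,0,0,0],[0,1,6,0,0,0],[0,1,7,0,0,0],[0,2,6,0,0,0],[0,2,7,0,0,0],[0,2,6,0,0,0],[0,2,6,0,0,0],[1,3,6,0,0,0],[0,0,0,0,0,0],[0,0,0,0,0,0]]}}

```text
clock: 11.08
position: [0.5578, 0.099, 0.2031]
ee_rot: [-1.829, -1.704, -0.759]
force: [0.7, 0.1, -3.2]
width: 0.304
gripper_force: 59.7
```

```bash
python3 u.py; python3 - <<'E'
from h import *
im=cams.get_image('scene');cv2.imwrite('pics/lift.png',cv2.resize(im[130:330,220:460],(720,600))[:,:,::-1])
E
```

```text
11.08 pos [0.5578 0.099  0.2031] z [ 0.05   0.706 -0.706] y [ 0.998 -0.071 -0.   ] yang -4.1 F [ 0.7  0.1 -3.2] w 0.304 59.71850037574768 q [-0.1   0.5   0.41  1.9  -1.03  1.27  0.81]
tcp u -45.8 v 1.2 z 203.1
tip u 49.5 v 1.4 z 108.0
tilt 44.9 head 86.0
```

View pics/lift.png

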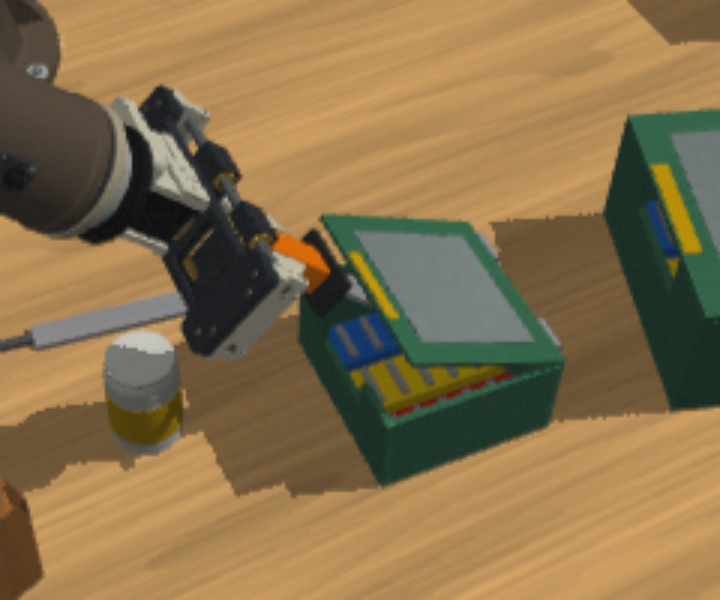

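Lid is up about 25° (yellow stripe edge at (375,285)), resting on the blade between the tip and the guard; the hand is clear. Continue along the arc.

{"method": "step_arm", "body": {"steps": [[0,3,6,0,0,0],[0,3,6,0,0,0],[1,3,6,0,0,0],[0,4,5,0,0,0],[0,4,5,0,0,0],[1,4,6,0,0,0],[0,4,5,0,0,0],[0,5,6,0,0,0],[1,6,6,0,0,0],[0,7,6,0,0,0],[0,8,5,0,0,0],[1,8,4,0,0,0],[0,8,3,0,0,0],[1,8,3,0,0,0],[0,0,0,0,0,0],[0,0,0,0,0,0]]}}

```text
clock: 12.47
position: [0.5625, 0.1743, 0.2749]
ee_rot: [-1.829, -1.704, -0.758]
force: [-0.3, -0.5, -3.0]
width: 0.304
gripper_force: 59.7
```

```bash
python3 u.py; python3 - <<'E'
from h import *
im=cams.get_image('scene');cv2.imwrite('pics/lift2.png',cv2.resize(im[130:330,220:460],(720,600))[:,:,::-1])
E
```

```text
12.47 pos [0.5625 0.1743 0.2749] z [ 0.049  0.706 -0.706] y [ 0.998 -0.07  -0.001] yang -4.0 F [-0.3 -0.5 -3. ] w 0.304 59.71942842006683 q [-0.24  0.39  0.4   1.86 -1.01  1.25  0.58]
tcp u 29.6 v 1.9 z 274.9
tip u 124.9 v 2.3 z 179.8
tilt 44.9 head 86.0
```

View pics/lift2.png

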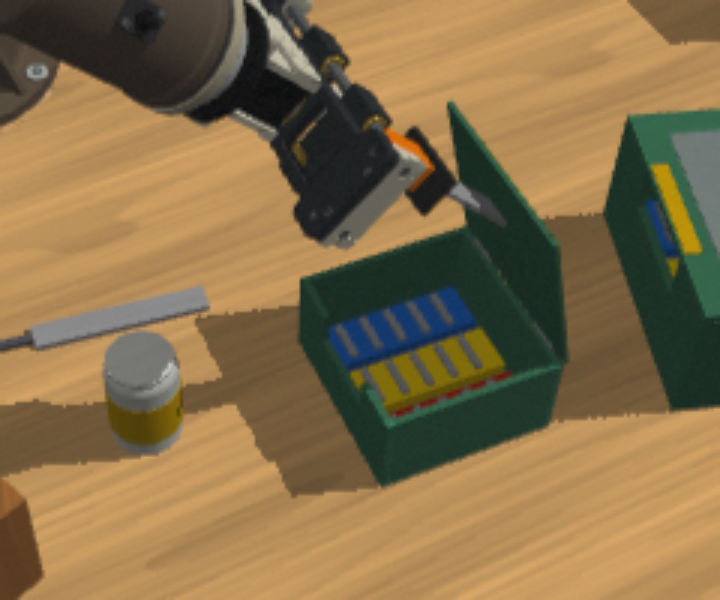

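Lid at about 76°, with the blade tip at (500,220) pushing on its inner face. Push on past upright.

{"method": "step_arm", "body": {"steps": [[0,6,1,0,0,0],[1,6,1,0,0,0],[0,6,1,0,0,0],[1,6,0,0,0,0],[0,6,0,0,0,0],[0,6,0,0,0,0],[1,6,0,0,0,0],[0,6,0,0,0,0],[0,4,0,0,0,0],[0,0,0,0,0,0],[0,0,0,0,0,0],[0,0,0,0,0,0],[0,0,0,0,0,0]]}}

```text
clock: 13.6
position: [0.566, 0.2248, 0.2777]
ee_rot: [-1.832, -1.703, -0.759]
force: [0.5, -0.2, -2.5]
width: 0.3
gripper_force: 59.7
```

```bash
python3 u.py; python3 - <<'E'
from h import *
im=cams.get_image('scene');cv2.imwrite('pics/lift3.png',cv2.resize(im[130:330,220:460],(720,600))[:,:,::-1])
E
```

```text
13.6 pos [0.566  0.2248 0.2777] z [ 0.051  0.706 -0.707] y [ 0.997 -0.072 -0.   ] yang -4.2 F [ 0.5 -0.2 -2.5] w 0.3 59.71917986869812 q [-0.31  0.38  0.38  1.86 -1.04  1.18  0.52]
tcp u 80.3 v 2.2 z 277.7
tip u 175.6 v 2.3 z 182.5
tilt 45.0 head 85.9
```

View pics/lift3.png

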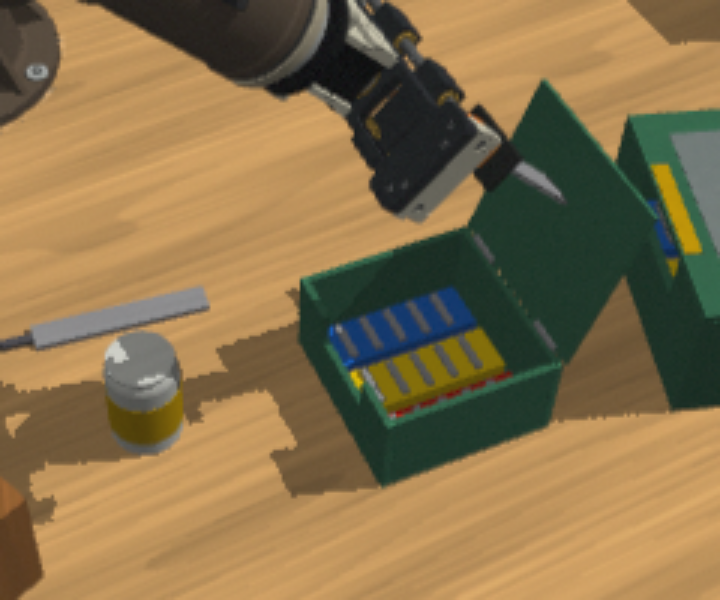

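Lid fully open on its stop. Withdraw, go upright, and return to above the block.

{"method": "step_arm", "body": {"steps": [[-1,-24,3,0,0,0],[-1,-24,3,0,0,0],[-1,-24,3,0,0,0],[-1,-24,3,0,0,0],[-1,-24,3,0,0,0],[-1,-24,3,0,0,0],[-1,-24,3,0,0,0],[-1,-24,3,0,0,0],[-1,-24,3,0,0,0],[-1,-24,3,0,0,0],[0,0,0,-0.098,0.007,0],[0,0,0,-0.098,0.007,0],[0,0,0,-0.098,0.007,0],[0,0,0,-0.098,0.007,0],[0,0,0,-0.098,0.007,0],[0,0,0,-0.098,0.007,0],[0,0,0,-0.098,0.007,0],[0,0,0,-0.098,0.007,0],[0,0,0,0,0,0],[0,0,0,0,0,0]]}}

```text
clock: 15.32
position: [0.5557, -0.0123, 0.3075]
ee_rot: [-2.294, -2.143, -0.002]
force: [0.4, -0.5, -2.4]
width: 0.301
gripper_force: 59.7
```

{"method": "step_arm", "body": {"steps": [[1,-13,0,0,0,-0.09],[1,-13,0,0,0,-0.09],[1,-13,0,0,0,-0.09],[1,-13,0,0,0,-0.09],[1,-13,0,0,0,-0.09],[1,-13,0,0,0,-0.09],[1,-13,0,0,0,-0.09],[1,-13,0,0,0,-0.09],[2,-13,0,0,0,-0.09],[2,-13,0,0,0,-0.09],[2,-13,0,0,0,-0.09],[2,-13,0,0,0,-0.09],[1,-13,0,0,0,-0.09],[0,0,0,0,0,0],[0,0,0,0,0,0],[0,0,0,0,0,0]]}}

```text
clock: 16.65
position: [0.5724, -0.1843, 0.3076]
ee_rot: [-3.098, -0.515, -0.001]
force: [-0.1, 1.3, -2.1]
width: 0.301
gripper_force: 59.7
```

```bash
python3 st.py; python3 - <<'E'
from h import *
out=[]
s=observe();M=R.from_rotvec(s['ee_rot']).as_matrix();tip=s['position']+.1347*M[:,2];gu=s['position']+.0357*M[:,2]
for n,(x,y) in(('scene',(140,200)),('top',(385,180))):
    c=cams.get_calibration(n);im=cams.get_image(n)
    print(n,'tip',proj(c,tip)-[x,y],'guard',proj(c,gu)-[x,y],'slot',proj(c,np.array([.5693,-.1832,.105]))-[x,y])
    out.append(cv2.resize(im[y:y+150,x:x+100],(400,600),interpolation=cv2.INTER_CUBIC))
cv2.imwrite('pics/back.png',np.hstack(out)[:,:,::-1])
E
```

```text
16.65 pos [ 0.5724 -0.1843  0.3076] z [ 0.     0.002 -1.   ] y [ 0.323 -0.946 -0.001] yang -71.1 F [-0.1  1.3 -2.1] w 0.301 59.71945881843567 q [-0.38  0.43  0.91  1.56 -0.35  1.32 -0.67]
scene tip [49.43122745 80.78470101] guard [38.82519101 48.91066869] slot [55.6258616  98.55027922]
top tip [52.16070077 55.32967616] guard [63.48747186 46.44211384] slot [45.18611145 61.93228743]
```

View pics/back.png

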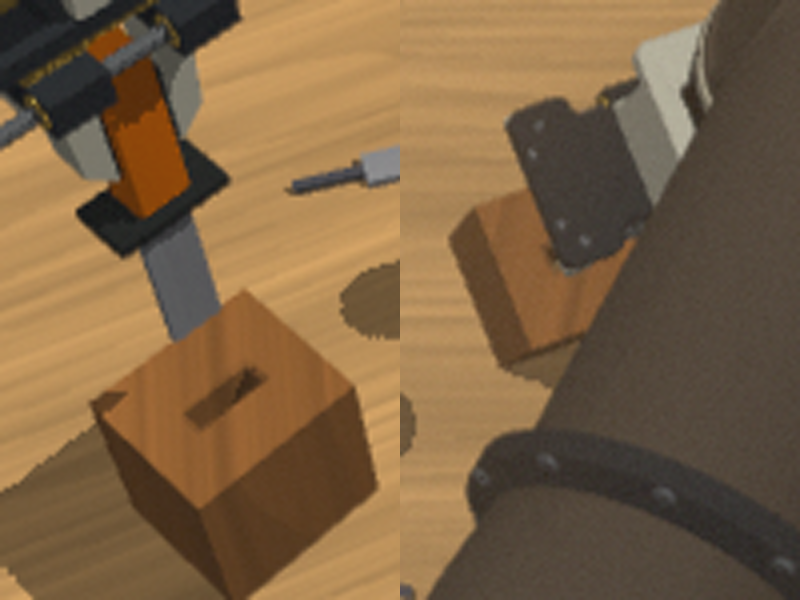

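Slot seen at (56,99) and tip at (49,81) in crop pixels, both as predicted, so the blade hasn't slipped. Lower it in.

{"method": "step_arm", "body": {"steps": [[-1,0,-20,0,0,0],[-1,0,-15,0,0,0],[0,0,-15,0,0,0],[0,0,-15,0,0,0],[0,0,-15,0,0,0],[0,0,-15,0,0,0],[0,0,-15,0,0,0],[0,0,-15,0,0,0],[0,0,-12,0,0,0],[0,0,-10,0,0,0],[0,0,-8,0,0,0],[0,0,-5,0,0,0],[0,0,-2,0,0,0],[0,0,0,0,0,0],[0,0,0,0,0,0],[0,0,0,0,0,0]]}}

```text
clock: 18.08
position: [0.5712, -0.1839, 0.1463]
ee_rot: [3.099, 0.514, 0.001]
force: [-1.0, -1.1, -2.2]
width: 0.304
gripper_force: 59.7
```

{"method": "step_arm", "body": {"steps": [[0,0,-1,0,0,0],[0,0,0,0,0,0],[0,0,0,0,0,0]]}}

```text
clock: 18.33
position: [0.5709, -0.1837, 0.1449]
ee_rot: [3.099, 0.514, 0.0]
force: [-0.5, -0.6, -2.8]
width: 0.304
gripper_force: 59.7
```

{"method": "step_arm", "body": {"steps": [[0,0,0,0,0,0],[0,0,0,0,0,0],[0,0,0,0,0,0],[0,0,0,0,0,0],[0,0,0,0,0,0],[0,0,0,0,0,0],[0,0,0,0,0,0],[0,0,0,0,0,0],[0,0,0,0,0,0],[0,0,0,0,0,0],[0,0,0,0,0,0],[0,0,0,0,0,0]], "gripper": 1}}

```text
clock: 19.33
position: [0.5709, -0.1837, 0.1447]
ee_rot: [3.099, 0.514, -0.0]
force: [-0.2, -0.4, -1.2]
width: 0.999
gripper_force: 0.0
```

{"method": "step_arm", "body": {"steps": [[0,0,15,0,0,0],[0,0,20,0,0,0],[0,0,20,0,0,0],[0,0,20,0,0,0],[0,0,20,0,0,0],[0,0,20,0,0,0],[0,0,20,0,0,0],[0,0,15,0,0,0],[-15,-15,5,0,0,0],[-15,-15,5,0,0,0],[-15,-15,5,0,0,0],[-15,-15,5,0,0,0],[0,0,0,0,0,0],[0,0,0,0,0,0]]}}

```text
clock: 20.5
position: [0.5086, -0.2461, 0.3151]
ee_rot: [-3.1, -0.507, -0.001]
force: [-0.2, 0.8, -0.5]
width: 0.999
gripper_force: 0.0
```

```bash
python3 st.py; python3 - <<'E'
from h import *
im=cams.get_image('scene');cv2.imwrite('pics/end.png',np.hstack([cv2.resize(im[240:360,140:260],(400,400),interpolation=cv2.INTER_CUBIC),cv2.resize(im[130:330,220:420],(400,400))])[:,:,::-1])
E
```

```text
20.5 pos [ 0.5086 -0.2461  0.3151] z [ 0.001  0.    -1.   ] y [ 0.318 -0.948 -0.   ] yang -71.4 F [-0.2  0.8 -0.5] w 0.999 0.0 q [-0.31  0.36  0.94  1.64 -0.3   1.3  -0.57]
```

View pics/end.png

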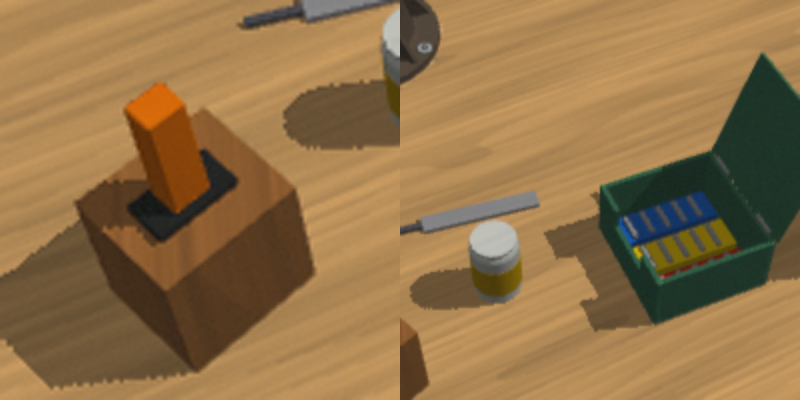

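The pry blade stands with its guard flat on the block at (183,195), the lid stays open by itself, the tin and file look unmoved, and the arm is clear.

```bash
python3 -c "
from cell import job
print(job.sign_off())"
```

```text
the job is handed in; nothing more can be done
None
```

The lid was levered past upright with the blade and stays open, the pry blade is back in the block on its guard, and the job is handed in; no verdict was returned.

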